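Pack a sample jar and close the shipping carton

TASK

Stand the sample jar upright in the open shipping carton, then fold down both side flaps, and only after them the large lid flap on top, until all three lie flat and the carton is closed. The incubator's control panel juts out over the left flap: reach in under it at a slant without knocking it, and leave the other things on the desk where they are.

Things in the scene. Friction and masses are not known exactly. Their poses are not given: they have to be found in the camera images.
- carton: Brown cardboard carton, open on top, fixed. Outside 130 mm along its x, 180 mm along its y, 100 mm high; walls and floor 4 mm thick. Origin: centre of its underside; z up, x away from the robot (yaw varies), y to the left. A flap on the left (+y) and on the right (-y) rim, a large lid flap on the far (+x) rim; stiff hinges: flaps stay where left.
- flap_left (a joint): Angle of the left side flap: 0 = folded down flat over the opening, 1.57 = standing upright, more = leaning outwards (at most 2.4). Hinge line along carton x at y = +90 mm, z = 100 mm; the flap is 120 mm along x, 75 mm from hinge to free edge, 4 mm thick (outwards/upwards of the hinge line).
- flap_right (a joint): Angle of the right side flap, same size and same sense; hinge line along carton x at y = -90 mm, z = 100 mm.
- lid (a joint): Angle of the large lid flap: 0 = flat on top of the side flaps, 1.57 = upright, more = leaning away from the robot (at most 2.4). Hinge line along carton y at x = +65 mm, z = 105 mm; 180 mm along y, 136 mm from hinge to free edge, 4 mm thick, with a 15 mm tuck lip on its free edge that points down when shut.
- flap_left_edge (a point): Middle of the free edge of the left flap, 75 mm from its hinge.
- flap_right_edge (a point): Middle of the free edge of the right flap, 75 mm from its hinge.
- lid_edge (a point): Middle of the free edge of the lid flap, 136 mm from its hinge.
- jar: Sample jar: squat, clear, with a white paper band and a wider white screw cap. Body 42 mm in diameter and 50 mm high, cap 48 mm in diameter from 50 to 70 mm height. Origin: centre of its underside, z up.
- incubator: Block incubator, fixed, left of the carton and turned like it: blue base 320 mm along x, 280 mm along y, 197 mm high; origin at the centre of its underside, y away from the carton. Its control panel, 280 mm along x, 260 mm along y and 30 mm thick, stands on two posts and juts out over the carton's left flap, sloping down to its free edge.
- panel_edge (a point): Middle of the lower front edge of the control panel, the edge nearest the carton: 318 mm above the desk, about 35 mm outside the carton's left wall; the panel rises from there with 0.17 rad.
- bottle: Bystander: tall white capped bottle, 52 mm in diameter, 145 mm high, origin under its centre.
- stamp: Bystander: black and grey self-inking stamp, 42 x 42 mm, 67 mm high, origin under its centre.
- vial: Bystander: small glass vial, 24 mm in diameter, 45 mm high, origin under its centre.
Not all that is in view belongs to the job. Of the things that look like the jar, the smallest one is meant.

How it is judged:
On the way, in this order (a step that is already met when the one before it is completed fails the run):
1. the jar stands upright on the carton's floor, let go, with all three flaps still open (x of jar in the frame of carton between -0.055 and 0.055 m and y of jar in the frame of carton between -0.08 and 0.08 m and z of jar in the frame of carton between -0.005 and 0.015 m and angle between jar's own z axis and vertical below 0.2 rad and contact force between the fingers and jar below 0.3 N and value of joint each of flap_left, flap_right, lid above 0.7 rad), for 0.2 s.
2. both side flaps are folded down (either one first), the lid flap still open (value of joint each of flap_left, flap_right below 0.15 rad and value of joint lid above 0.5 rad), for 0.2 s.
3. the lid flap is folded down over them (value of joint lid below 0.15 rad), for 0.2 s.
At the end, for the whole second after the job is handed in: All three flaps lie within 0.15 rad of flat, at rest; the jar stands on the carton's floor, inside its walls, at rest and within 0.2 rad of upright (x of jar in the frame of carton between -0.055 and 0.055 m and y of jar in the frame of carton between -0.08 and 0.08 m and z of jar in the frame of carton between -0.005 and 0.015 m and angle between jar's own z axis and vertical below 0.2 rad and value of joint each of flap_left, flap_right, lid below 0.15 rad and velocity of joint lid below 0.05 rad/s and linear speed of jar below 0.02 m/s); the robot touches nothing.
It fails at once if one of the bystanders is moved more than 30 mm or tipped over (distance of any of bottle, stamp, vial from where it was at the start of the episode above 0.03 m or angle between any of bottle, stamp, vial's own z axis and vertical above 0.4 rad).
It fails at once if the incubator or its panel is knocked with more than 10 N (contact force between any of the arm, the fingers and incubator above 10 N).
It also fails if it takes over 72 s, if anything falls off the work surface, if the arm or the gripper's body presses on something with over 40 N, if the wrist force passes 120 N, or if a joint passes its speed limit or range.

ROBOT

A 6-joint arm with a two-finger parallel gripper is mounted at the origin on the work surface. World frame = base frame: x ahead of the robot, y to its left, z up, the work surface at z = 0. Lengths are in m, angles in rad, forces in N, time in s.
With the tool pointing down it reaches from about 0.35 to 0.85 m from the base axis. Payload 8.1 kg.
Tool frame: the origin (TCP) lies on the centre line of the jaws, within the pads' length; the fingertips stand ahead of it and the grasp point (between the pads) lies 8 mm behind it (manip.tcp_to_tips is the z of the fingertips in the tool frame, in m); z points along the fingers, y is the direction in which the jaws open and shut (so a half turn about z gives the same grasp; the last joint's range is limited). The gripper opens to 85 mm and grips with 20 to 120 N. Pads are 22 mm wide; open, the fingers measure 114 mm over their backs; the gripper's body (76 mm by 85 mm) begins 54 mm behind the grasp point. The pads swing forward as they close: fully open they stand 13 mm farther back than shut.
Start: joints at [-1.223, 0.13, 1.488, -0, 1.523, -0.085], TCP at [0.252, -0.545, 0.242] pointing down, gripper open.
Joint ranges: [-2.96, 2.96], [-0.89, 2.26], [0.02, 2.5], [-1.34, 4.48], [0, 2.73], [-2.66, 2.66]. Speed limits (rad/s): [2.39, 2.39, 2.79, 3.14, 3.14, 3.14].

INTERFACE

Orientations are given as a rotation vector (axis times angle).
In Python, from rig import manip gives the robot as it stands. The module is installed in compiled form; this text tells all that it offers. Calls block until the motion is done:
- manip.movep(position, orientation): joint-space move of the TCP to a pose.
- manip.move_linear(position, frame=None, velocity=0.15, threshold=None): straight line of the TCP; frame=None keeps the orientation; velocity is the mean speed in m/s. With threshold (N) it stops when the force on the tool has changed by that much, and returns True; else False.
- manip.set_joints(angles): joint-space move.
- manip.move_gripper(opening, strength=None): opening from 0.0 (shut) to 1.0 (fully open); strength is the grip in N (None keeps the last); returns when the fingers have stopped.
- manip.hold(seconds).
- manip.ik(position, orientation): joint angles nearest the present ones, or None.
- manip.capture(name): name is "side" or "top" or "wrist"; returns the picture (384x512x3 uint8, blue, green, red); there is no depth.
- manip.calibration(name): a dict with "K" (3x3 intrinsics, pixels), "R" (3x3) and "t" (3): a world point X has camera coordinates R X + t. Camera axes: x right, y down, z forward; pixel columns grow to the right and rows downward; lengths in m; the calibration is good to about 2 mm. A picture is of the moment at which its call begins: read the wrist's pose just before it. calibration takes no time and is no camera call; for the wrist camera it gives the pose at the moment of the call.
A pose or a line that the arm cannot do raises manip.Unreachable and nothing moves.
- manip.hand_in(): hands the job in, once; it reports no verdict.
Readings, each from a call of its own:
- manip.current_t(): time.
- manip.current_joint_pos(): joint angles.
- manip.current_dq(): joint speeds.
- manip.current_tau(): joint torques, N m.
- manip.current_eef_pos(): TCP position.
- manip.current_orientation(): TCP orientation.
- manip.current_force(): force on the tool from outside, world axes, zero at the start.
- manip.current_ft_torque(): the same for the moment, N m.
- manip.current_width(): opening from 0.0 (shut) to 1.0 (fully open).
Only numpy, scipy, OpenCV 4.12 (cv2) and the standard library are available. Lean on these libraries where they do the work, as an engineer would, in place of code of your own. Each camera call takes 0.05 s, during which the arm holds its last target.

## Working session

There is one attempt and no reset: what is moved stays moved. The work goes in short steps, each a Python script; the robot and the scene stay as the last script left them, time stands still between calls to the robot, and variables do not carry over. Pictures are saved under pics/ and viewed, and the job is handed in when it is done.

```bash
mkdir -p pics; ls; python3 - <<'E'
from rig import manip
import cv2, numpy as np
np.set_printoptions(precision=4,suppress=True)
for n in ["side","top","wrist"]:
    c=manip.calibration(n); print(n,c["K"].tolist(),np.array(c["R"]).round(3).tolist(),np.array(c["t"]).round(3).tolist(), "pos",(-np.array(c["R"]).T@c["t"]).round(3))
    cv2.imwrite(f"pics/{n}0.png",manip.capture(n))
print(manip.tcp_to_tips, manip.current_t(), manip.current_orientation())
E
```

```text
pics
side [[378.75328226189544, 0.0, 254.39406368644148], [0.0, 378.75328226189544, 192.93293137237424], [0.0, 0.0, 1.0]] [[0.187, 0.982, -0.021], [0.681, -0.145, -0.718], [-0.708, 0.12, -0.696]] [-0.083, -0.198, 1.824] pos [ 1.442 -0.165  1.125]
top [[481.7283794492731, 0.0, 253.01838997812862], [0.0, 481.7283794492731, 193.46881515492336], [0.0, 0.0, 1.0]] [[0.028, -1.0, -0.009], [-0.987, -0.026, -0.16], [0.16, 0.013, -0.987]] [-0.022, 0.506, 1.483] pos [ 0.263 -0.028  1.544]
wrist [[317.49251305761715, 0.0, 256.40979267273514], [0.0, 317.49251305761715, 189.11668834261698], [0.0, 0.0, 1.0]] [[0.419, -0.908, -0.0], [-0.875, -0.404, 0.265], [-0.241, -0.111, -0.964]] [-0.599, -0.034, 0.377] pos [ 0.312 -0.516  0.373]
0.011 0.15 [-3.0669 -0.6743  0.0003]
```

View pics/side0.png

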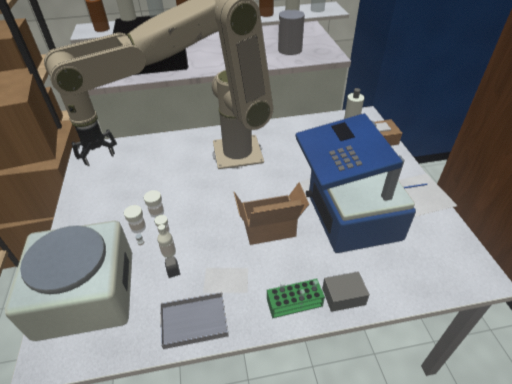

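View pics/top0.png

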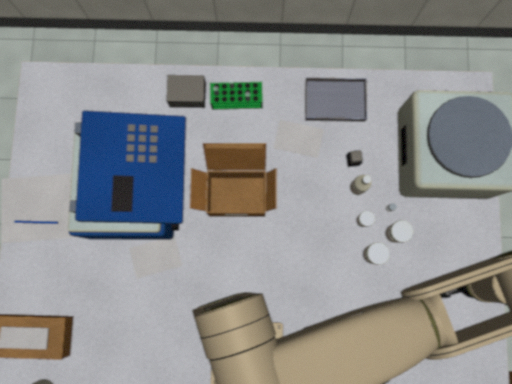

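View pics/wrist0.png

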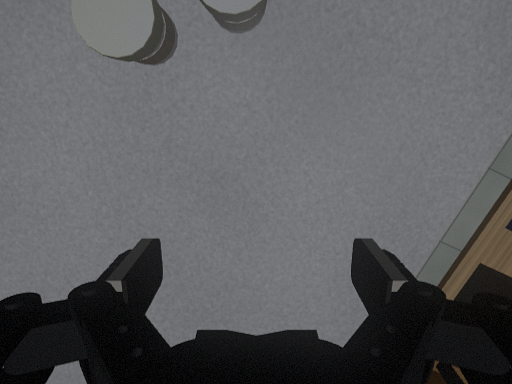

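```bash
python3 - <<'E'
import cv2
t=cv2.imread("pics/top0.png");s=cv2.imread("pics/side0.png")
cv2.imwrite("pics/t_j.png",cv2.resize(t[140:280,330:430],None,fx=5,fy=4.2857*0+5*0.85,interpolation=cv2.INTER_CUBIC) if 0 else cv2.resize(t[145:270,335:425],None,fx=4.8,fy=4.8,interpolation=cv2.INTER_CUBIC))
cv2.imwrite("pics/t_c.png",cv2.resize(t[130:230,170:290],None,fx=6,fy=6,interpolation=cv2.INTER_CUBIC))
cv2.imwrite("pics/s_c.png",cv2.resize(s[110:255,220:420],None,fx=4,fy=4,interpolation=cv2.INTER_CUBIC))
cv2.imwrite("pics/s_j.png",cv2.resize(s[180:285,115:195],None,fx=5.5,fy=5.5,interpolation=cv2.INTER_CUBIC))
E
```

```text
(no output)
```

View pics/t_j.png

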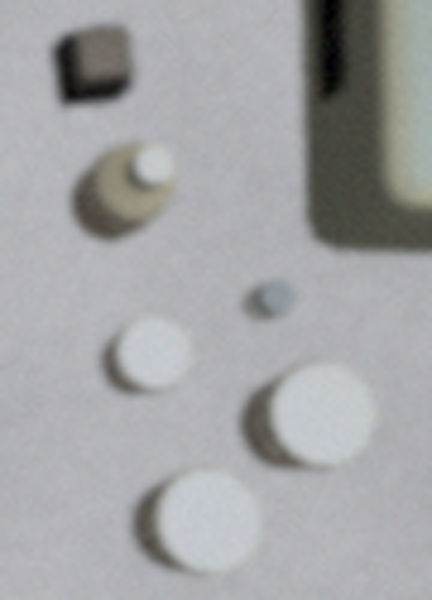

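View pics/t_c.png

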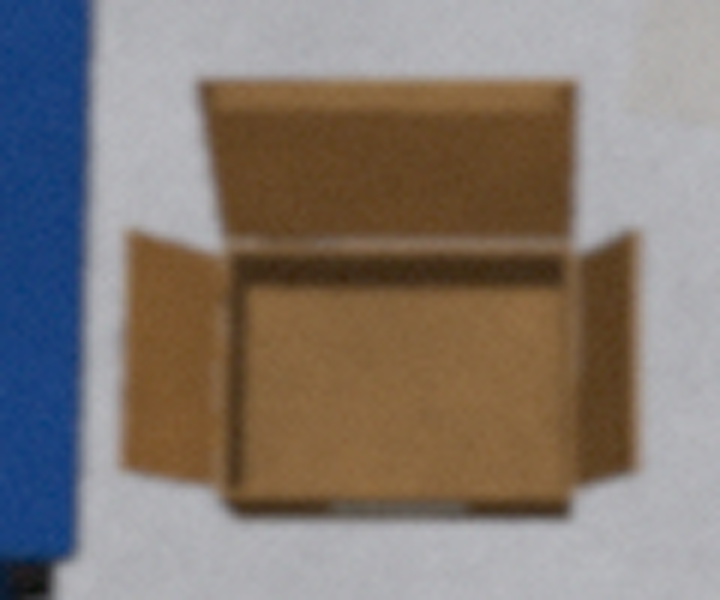

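View pics/s_c.png

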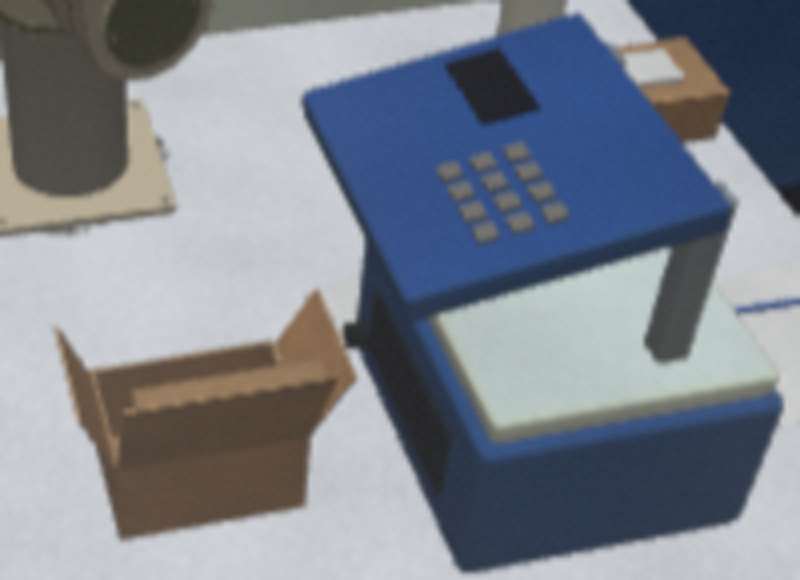

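View pics/s_j.png

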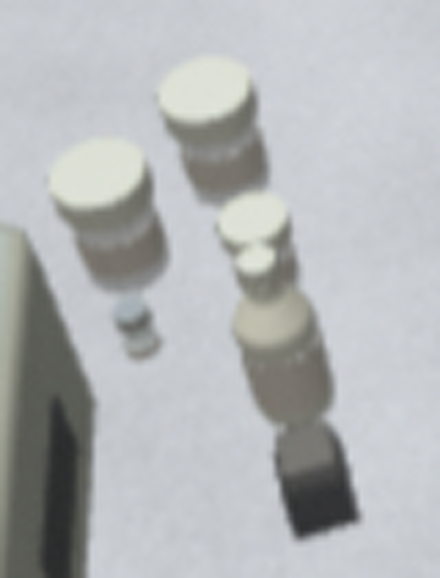

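```bash
cat > geo.py <<'E'
import numpy as np, cv2
from scipy.optimize import least_squares
np.set_printoptions(precision=4,suppress=True)
def proj(c,P):
    P=np.atleast_2d(P)@np.array(c["R"]).T+c["t"]; p=P@np.array(c["K"]).T
    return p[:,:2]/p[:,2:]
def ray_z(c,uv,z):
    R=np.array(c["R"]); o=-R.T@np.array(c["t"])
    d=R.T@np.linalg.solve(np.array(c["K"]),[uv[0],uv[1],1]); s=(z-o[2])/d[2]
    return o+s*d
def Rz(a): return np.array([[np.cos(a),-np.sin(a),0],[np.sin(a),np.cos(a),0],[0,0,1]])
E
cat > fit.py <<'E'
from rig import manip
from geo import *
ct,cs=manip.calibration("top"),manip.calibration("side")
print("jar",ray_z(ct,(366.5,218.75),0.07), "big",ray_z(ct,(401,231),.08),ray_z(ct,(377,254),.08))
print("bottle top",ray_z(ct,(335+152/4.8,145+163/4.8),.145),"stamp",ray_z(ct,(335+104/4.8,145+54/4.8),.067),"vial",ray_z(ct,(335+272/4.8,145+298/4.8),.045))
T=lambda u,v:(170+u/6-.0,130+v/6); S=lambda u,v:(220+u/4,110+v/4)
def model(p):
    x,y,yaw,al,ar,ad=p
    L=lambda sx:[sx*.06,.09-.075*np.cos(al),.1+.075*np.sin(al)]
    Rr=lambda sx:[sx*.06,-.09+.075*np.cos(ar),.1+.075*np.sin(ar)]
    D=lambda sy:[.065-.136*np.cos(ad),sy*.09,.105+.136*np.sin(ad)]
    pts=[("t",L(1),T(130,232)),("t",L(-1),T(122,467)),("t",Rr(1),T(638,233)),("t",Rr(-1),T(635,468)),
     ("t",D(1),T(202,80)),("t",D(-1),T(575,80)),
     ("t",[-.065,.09,.1],T(224,495)),("t",[-.065,-.09,.1],T(574,495)),
     ("t",[-.065,.09,.0],T(237,516)),("t",[-.065,-.09,.0],T(568,516)),
     ("s",L(-1),S(317,290)),("s",L(1),S(355,378)),("s",Rr(-1),S(57,328)),("s",Rr(1),S(120,462)),
     ("s",D(-1),S(122,410)),("s",D(1),S(335,378)),("s",[.065,-.09,0],S(122,538)),("s",[.065,.09,0],S(303,505))]
    r=[]
    for n,P,uv in pts:
        W=Rz(yaw)@np.array(P)+[x,y,0]
        r.append(proj(ct if n=="t" else cs,W)[0]-uv)
    return np.array(r)
s=least_squares(lambda p:model(p).ravel(),[.5,.05,0,1.8,1.8,1.9],loss="soft_l1")
print(s.x); print(model(s.x).round(1).tolist())
x,y,yaw=s.x[:3]
print("panel edge t/s", proj(ct,Rz(yaw)@[0,.125,.318]+[x,y,0]),proj(cs,Rz(yaw)@[0,.125,.318]+[x,y,0]))
for sx in (-.14,.14): print(proj(ct,Rz(yaw)@[sx,.125,.318]+[x,y,0]))
E
python3 fit.py
```

```text
jar [ 0.4325 -0.3586  0.07  ] big [ 0.3968 -0.4604  0.08  ] [ 0.3255 -0.3868  0.08  ]
bottle top [ 0.5419 -0.3435  0.145 ] stamp [ 0.6293 -0.3305  0.067 ] vial [ 0.4742 -0.4432  0.045 ]
[0.5025 0.0438 0.0265 2.132  1.9576 1.9492]
[[-1.0, -1.1], [-0.6, 0.3], [-0.9, -1.8], [-0.1, -0.2], [-1.7, -0.2], [0.2, -0.3], [-1.5, -0.0], [-0.2, -0.0], [-0.4, 0.2], [0.3, 0.2], [-1.0, -0.6], [-0.5, -0.2], [-1.3, -0.4], [-11.0, -10.3], [-0.6, 0.5], [-0.2, -0.9], [-1.5, 1.1], [-0.4, 0.7]]
panel edge t/s [[183.9571 177.4412]] [[304.8337 159.8693]]
[[182.6393 231.3504]]
[[185.2285 125.4299]]
```

```bash
cat > a.py <<'E'
from rig import manip
from geo import *
manip.move_gripper(0.85,30)
manip.movep([.4325,-.3586,.2],[np.pi,0,0])
print(manip.current_joint_pos(), manip.current_t(), manip.current_eef_pos())
c=manip.calibration("wrist"); im=manip.capture("wrist")
print(proj(c,[[.4325,-.3586,.07],[.4325,-.3586,.0]]))
for p in proj(c,[[.4325+.024*np.cos(a),-.3586+.024*np.sin(a),.07] for a in np.arange(0,6.3,.3)]): cv2.circle(im,(int(p[0]),int(p[1])),1,(0,0,255),-1)
cv2.imwrite("pics/w1.png",im)
print(manip.ik([.43,-.3586,.05],[np.pi,0,0]))
E
python3 a.py
```

```text
[-0.7844  0.0508  1.6495 -0.0005  1.4406  0.7858] 1.4667 [ 0.4323 -0.3593  0.2003]
[[255.2988 183.2709]
 [255.3809 166.9949]]
[-0.7867  0.2016  1.7768 -0.      1.1632  0.7841]
```

View pics/w1.png

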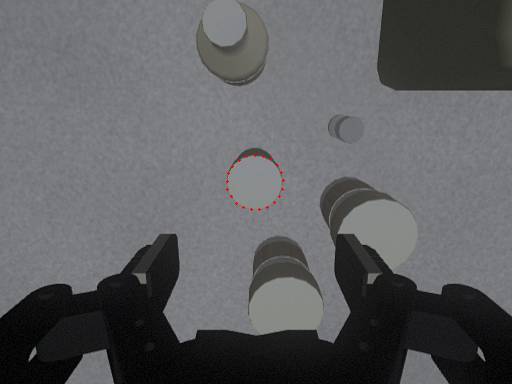

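```bash
cat > b.py <<'E'
from rig import manip
from geo import *
manip.move_gripper(0.75,30)
print(manip.move_linear([.4325,-.3586,.05],velocity=.15,threshold=8))
manip.move_gripper(0.0,30)
print(manip.current_width(),manip.current_t(),manip.current_force(),manip.current_eef_pos())
cv2.imwrite("pics/w2.png",manip.capture("wrist"))
print(manip.move_linear([.4325,-.3586,.25],velocity=.2))
print(manip.current_width(),manip.current_t(),manip.current_force(),manip.current_eef_pos())
cv2.imwrite("pics/w3.png",manip.capture("wrist"))
E
python3 b.py; python3 -c "
import cv2,numpy as np
cv2.imwrite('pics/w23.png',cv2.resize(np.hstack([cv2.imread('pics/w2.png'),cv2.imread('pics/w3.png')]),(800,300)))"
```

```text
False
0.549846074519125 3.2083 [0.1363 0.3917 5.5155] [ 0.4333 -0.3593  0.0515]
False
0.5502324681741516 4.4083 [ 0.1848 -0.2022 -1.0878] [ 0.4319 -0.358   0.2482]
```

View pics/w23.png

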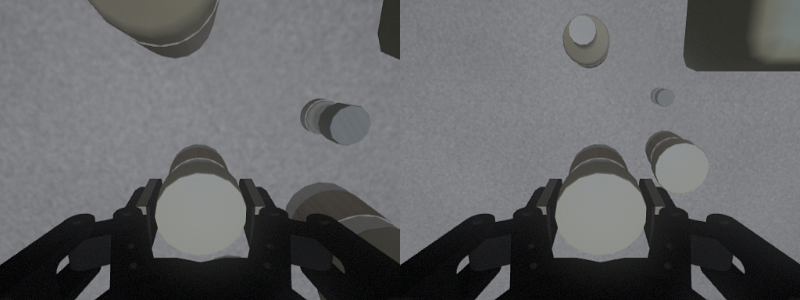

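```bash
cat >> geo.py <<'E'
from scipy.spatial.transform import Rotation as Rot
C=np.array([.5025,.0438,0]);YAW=.0265
def W(p): return Rz(YAW)@np.array(p,float)+C
DOWN=Rot.from_matrix(Rz(YAW)@np.diag([1,-1,-1.])).as_rotvec()
E
cat > c.py <<'E'
from rig import manip
from geo import *
manip.movep(W([-.027,-.02,.26]),DOWN)
print(manip.current_joint_pos(),manip.current_t(),manip.current_eef_pos(),W([-.027,-.02,.26]))
cv2.imwrite("pics/s4.png",manip.capture("side"));cv2.imwrite("pics/w4.png",manip.capture("wrist"))
E
python3 c.py; python3 -c "
import cv2,numpy as np
cv2.imwrite('pics/a4.png',cv2.resize(np.hstack([cv2.imread('pics/s4.png'),cv2.imread('pics/w4.png')]),(800,300)))"
```

```text
[-0.0605 -0.2158  1.7926 -0.0004  1.5648  1.4845] 5.8917 [0.4762 0.0223 0.2599] [0.476  0.0231 0.26  ]
```

View pics/a4.png

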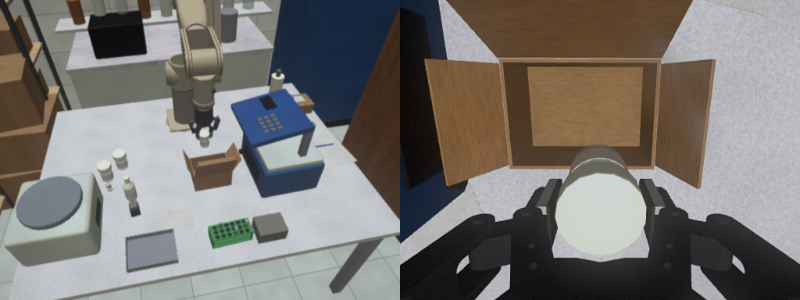

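```bash
cat > d.py <<'E'
from rig import manip
from geo import *
c=manip.calibration("wrist"); im=cv2.imread("pics/w4.png")
al,ar,ad=2.132,1.9576,1.9492
P=[[sx*.065,sy*.09,.1] for sx in(-1,1) for sy in (-1,1)]+[[sx*.061,sy*.086,.004] for sx in(-1,1) for sy in (-1,1)]
P+=[[sx*.06,.09-.075*np.cos(al),.1+.075*np.sin(al)] for sx in(-1,1)]+[[sx*.06,-.09+.075*np.cos(ar),.1+.075*np.sin(ar)] for sx in(-1,1)]
for p in proj(c,[W(p) for p in P]): cv2.circle(im,(int(round(p[0])),int(round(p[1]))),2,(0,0,255),-1)
cv2.imwrite("pics/w4b.png",im)
E
python3 d.py
```

```text
(no output)
```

View pics/w4b.png

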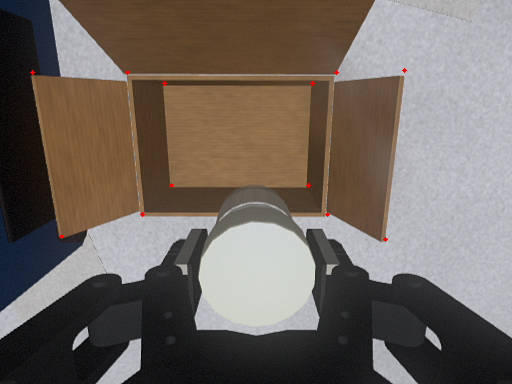

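```bash
cat > e.py <<'E'
from rig import manip
from geo import *
print(manip.move_linear(W([-.027,-.02,.09]),velocity=.15,threshold=10),manip.current_eef_pos(),manip.current_force())
print(manip.move_linear(W([-.027,-.02,.053]),velocity=.03,threshold=4),manip.current_eef_pos(),manip.current_force())
manip.hold(.1)
manip.move_gripper(0.75,30)
print(manip.current_eef_pos(),manip.current_force())
manip.move_linear(W([-.027,-.02,.26]),velocity=.2)
print(manip.current_t())
cv2.imwrite("pics/s5.png",manip.capture("side"));cv2.imwrite("pics/w5.png",manip.capture("wrist"))
E
python3 e.py; python3 -c "
import cv2,numpy as np
cv2.imwrite('pics/a5.png',cv2.resize(np.hstack([cv2.imread('pics/s5.png'),cv2.imread('pics/w5.png')]),(800,300)))"
```

```text
False [0.4768 0.023  0.091 ] [-0.2261  0.1384 -0.2488]
True [0.4759 0.0232 0.0555] [-0.5203 -0.3391  5.1173]
[0.4748 0.0235 0.0545] [0.3555 3.2381 1.5447]
9.9167
```

View pics/a5.png

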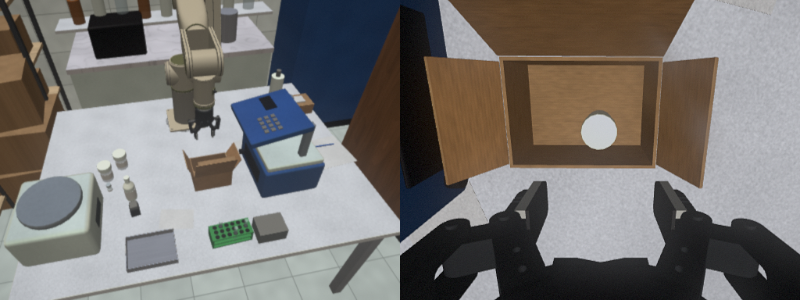

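```bash
cat >> geo.py <<'E'
H=.0145; S=.025; TIP=.011
def flap_path(th0,phi,side,x,off=.025,overdrive=.0,thB=None,n_a=8,n_b=8):
    """list of (tcp pos world, rotvec) : approach(2), then fold"""
    n=np.array([np.cos(phi),np.sin(phi)]); t=np.array([np.sin(phi),-np.cos(phi)])
    edge=lambda th:np.array([.09-.075*np.cos(th),.1+.075*np.sin(th)])
    pts=[edge(th0)+(H+off)*n-.10*t, edge(th0)+(H+off)*n+S*t]
    thB=np.pi/2-phi+.0 if thB is None else thB
    for th in np.linspace(th0,thB,n_a): pts.append(edge(th)+H*n+S*t)
    for th,r in zip(np.linspace(thB,-overdrive,n_b)[1:],np.linspace(.05,.055,n_b)[1:]):
        c=np.array([.09-r*np.cos(th)+.004*np.sin(th),.1+r*np.sin(th)+.004*np.cos(th)])
        pts.append(c+H*n)
    pts.append(pts[-1]-.08*t)
    R=Rz(YAW)@Rot.from_rotvec([side*phi,0,0]).as_matrix()@np.diag([1,-1,-1.])
    rv=Rot.from_matrix(R).as_rotvec()
    return [W([x,side*p[0]-R_y*0,p[1]])-R[:,2]*TIP for p in pts for R_y in [0]],rv
E
cat > f.py <<'E'
from rig import manip
from geo import *
cs=manip.calibration("side")
inv=lambda p:Rz(-YAW)@(p-C)
print("base near corner",inv(ray_z(cs,(335.5,252.5),0)),"knob",inv(ray_z(cs,(308,194),.05)),inv(ray_z(cs,(308,194),.15)),"top corner",inv(ray_z(cs,(220+490/4,110+455/4),.197)))
for a in [(1.96,0,-1,-.03),(2.13,.75,1,-.035)]:
    P,rv=flap_path(*a)
    for p in P: print(inv(p),p,manip.ik(p,rv))
E
python3 f.py
```

```text
base near corner [0.1688 0.2115 0.    ] knob [-0.0986  0.1899  0.05  ] [-0.0025  0.1505  0.15  ] top corner [0.1998 0.1969 0.197 ]
[-0.03   -0.158   0.2804] [ 0.4767 -0.1149  0.2804] [-0.3411 -0.183   1.7272 -0.      1.5974  1.2032]
[-0.03   -0.158   0.1554] [ 0.4767 -0.1149  0.1554] [-0.3411 -0.1104  1.8915 -0.      1.3605  1.2032]
[-0.03   -0.133   0.1554] [ 0.476  -0.0899  0.1554] [-0.2926 -0.1273  1.907  -0.      1.3619  1.2517]
[-0.03   -0.1291  0.1569] [ 0.4759 -0.086   0.1569] [-0.2848 -0.131   1.9076 -0.      1.365   1.2594]
[-0.03   -0.1251  0.1581] [ 0.4758 -0.082   0.1581] [-0.277  -0.1345  1.9083 -0.      1.3677  1.2673]
[-0.03   -0.121   0.1592] [ 0.4757 -0.078   0.1592] [-0.2689 -0.1377  1.9093 -0.      1.37    1.2754]
[-0.03  -0.117  0.16 ] [ 0.4756 -0.0739  0.16  ] [-0.2607 -0.1406  1.9104 -0.      1.3718  1.2836]
[-0.03   -0.1128  0.1605] [ 0.4755 -0.0698  0.1605] [-0.2524 -0.1432  1.9117 -0.      1.3731  1.2919]
[-0.03   -0.1087  0.1609] [ 0.4754 -0.0656  0.1609] [-0.2441 -0.1455  1.9131 -0.      1.374   1.3002]
[-0.03   -0.1045  0.161 ] [ 0.4753 -0.0615  0.161 ] [-
[... 1945 characters left out ...]
0.9962]
[-0.035   0.0525  0.1497] [0.4661 0.0953 0.1497] [-0.4029  0.0261  1.9576  0.6689  1.5371  0.985 ]
[-0.035   0.0484  0.1451] [0.4662 0.0913 0.1451] [-0.4104  0.0369  1.9562  0.6662  1.534   0.9738]
[-0.035   0.0449  0.1399] [0.4663 0.0877 0.1399] [-0.4169  0.0482  1.9554  0.664   1.5294  0.9627]
[-0.035   0.0419  0.1343] [0.4664 0.0848 0.1343] [-0.4223  0.0598  1.9551  0.6622  1.5234  0.9519]
[-0.035   0.0397  0.1283] [0.4665 0.0825 0.1283] [-0.4264  0.0717  1.9554  0.6609  1.5161  0.9415]
[-0.035   0.0381  0.1219] [0.4665 0.081  0.1219] [-0.4292  0.0837  1.9562  0.6602  1.5076  0.9316]
[-0.035  -0.0164  0.1805] [0.4679 0.0265 0.1805] [-0.5234  0.0522  1.8681  0.6227  1.6551  0.9338]
```

```bash
python3 -c "
import cv2
im=cv2.imread('pics/w5.png');cv2.imwrite('pics/w5c.png',cv2.resize(im[:300,:200],None,fx=2.0*1,fy=2.0,interpolation=2))
im=cv2.imread('pics/s5.png');cv2.imwrite('pics/s5c.png',cv2.resize(im[120:250,225:345],None,fx=4.5,fy=4.5,interpolation=2))"
```

```text
(no output)
```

View pics/w5c.png

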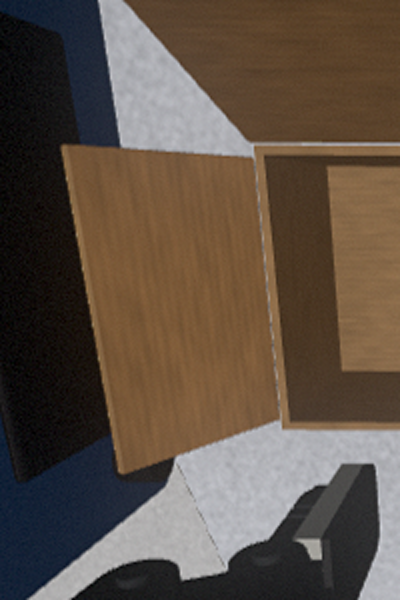

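View pics/s5c.png

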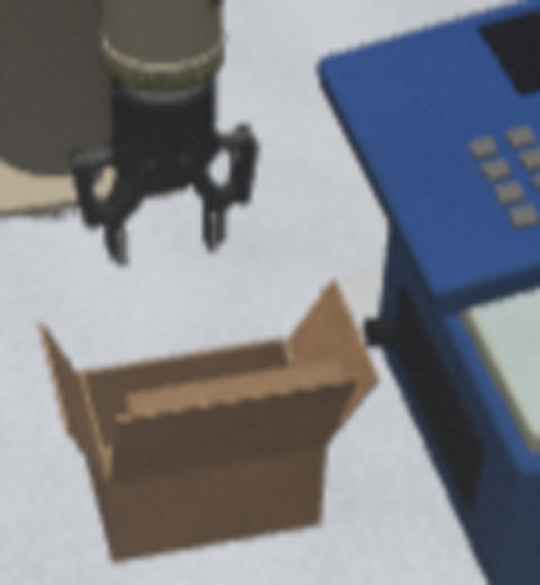

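```bash
cat > g.py <<'E'
from rig import manip
from geo import *
manip.move_gripper(0,30)
P,rv=flap_path(1.96,0,-1,-.03,n_a=4,n_b=6)
manip.movep(P[0],rv); manip.move_linear(P[1],velocity=.2,threshold=8)
for p in P[2:-1]:
    hit=manip.move_linear(p,velocity=.1,threshold=25)
    print(hit,manip.current_force(),manip.current_eef_pos(),p)
    if hit: break
print(manip.current_t(),manip.current_width())
cv2.imwrite("pics/s6.png",manip.capture("side"));cv2.imwrite("pics/t6.png",manip.capture("top"))
E
python3 g.py; python3 -c "
import cv2,numpy as np
cv2.imwrite('pics/a6.png',np.hstack([cv2.resize(cv2.imread('pics/s6.png')[110:260,200:350],(400,400)),cv2.resize(cv2.imread('pics/t6.png')[120:240,160:280],(400,400))]))"
```

```text
False [-0.7227  0.0575  0.3483] [ 0.4767 -0.0897  0.1565] [ 0.476  -0.0899  0.1554]
False [-0.8184  0.268  -0.3119] [ 0.4761 -0.0807  0.1589] [ 0.4758 -0.0807  0.1585]
False [ 0.1436 -0.1533 -1.5004] [ 0.4756 -0.0711  0.1604] [ 0.4755 -0.0712  0.1604]
False [ 0.3471 -0.4311 -0.0495] [ 0.4753 -0.0613  0.1609] [ 0.4753 -0.0615  0.161 ]
False [-1.1206  0.4139 -0.264 ] [ 0.4749 -0.0493  0.1606] [ 0.475  -0.0495  0.1607]
False [-0.1907 -0.3966  0.4626] [ 0.4743 -0.0339  0.1551] [ 0.4746 -0.0341  0.1554]
False [ 0.2926 -1.1971  0.8953] [ 0.4737 -0.0206  0.1447] [ 0.4742 -0.0209  0.1454]
False [1.4336 0.3501 0.212 ] [ 0.4732 -0.011   0.1306] [ 0.474  -0.0114  0.1315]
False [-0.2108  0.2709  0.5415] [ 0.474  -0.0065  0.1151] [ 0.4738 -0.0065  0.115 ]
14.725 -0.001193397477787405
```

View pics/a6.png

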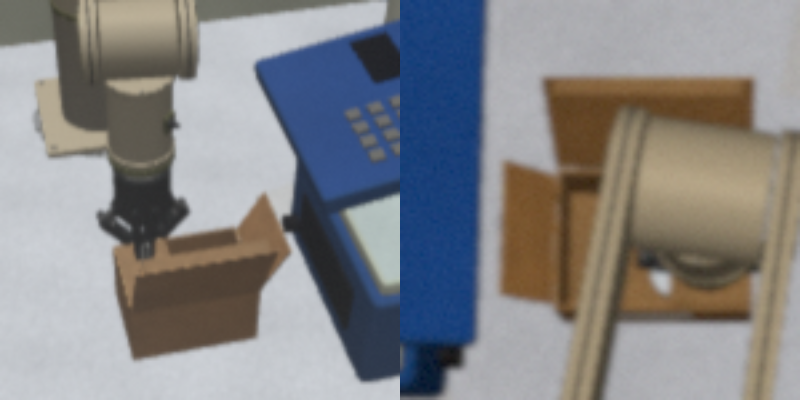

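```bash
cat > h.py <<'E'
from rig import manip
from geo import *
p=W([-.03,-.048,.105])
print(manip.move_linear(p,velocity=.03,threshold=6),manip.current_eef_pos(),manip.current_force())
manip.move_linear(W([-.03,-.048,.24]),velocity=.2)
print(manip.current_t())
c=manip.calibration("wrist")
im=manip.capture("wrist")
for p in proj(c,[W([sx*.06,-.015,.104]) for sx in (-1,1)]): cv2.circle(im,(int(p[0]),int(p[1])),2,(0,0,255),-1)
cv2.imwrite("pics/w7.png",im)
E
python3 h.py
```

```text
True [ 0.474  -0.0065  0.1148] [-3.6046  0.6708  9.0293]
15.8167
```

View pics/w7.png

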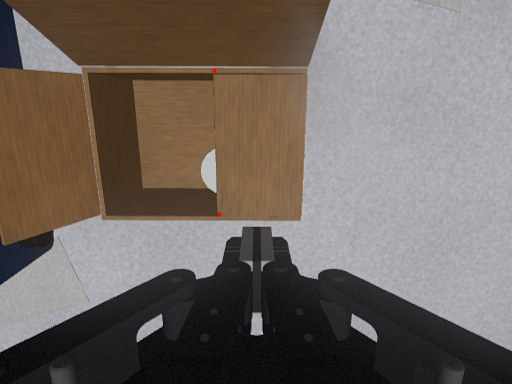

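```bash
cat > i.py <<'E'
from rig import manip
from geo import *
import geo
geo.S=.022
P,rv=flap_path(2.13,.78,1,-.035,off=.016)
print([manip.ik(p,rv) is not None for p in P])
manip.movep(P[0],rv); print(manip.current_force(),manip.current_eef_pos(),P[0])
print(manip.move_linear(P[1],velocity=.12,threshold=5),manip.current_force())
print(manip.current_t())
cv2.imwrite("pics/s8.png",manip.capture("side"));cv2.imwrite("pics/t8.png",manip.capture("top"));cv2.imwrite("pics/w8.png",manip.capture("wrist"))
E
python3 i.py; python3 -c "
import cv2,numpy as np
cv2.imwrite('pics/a8.png',np.hstack([cv2.resize(cv2.imread('pics/s8.png')[100:260,200:360],(400,400)),cv2.resize(cv2.imread('pics/w8.png'),(400,400))]))"
```

```text
[True, True, True, True, True, True, True, True, True, True, True, True, True, True, True, True, True, True]
[-0.4089 -0.6766  0.2928] [0.4651 0.1157 0.2625] [0.4656 0.1163 0.2639]
False [-0.2902 -0.3238  0.3624]
17.75
```

View pics/a8.png

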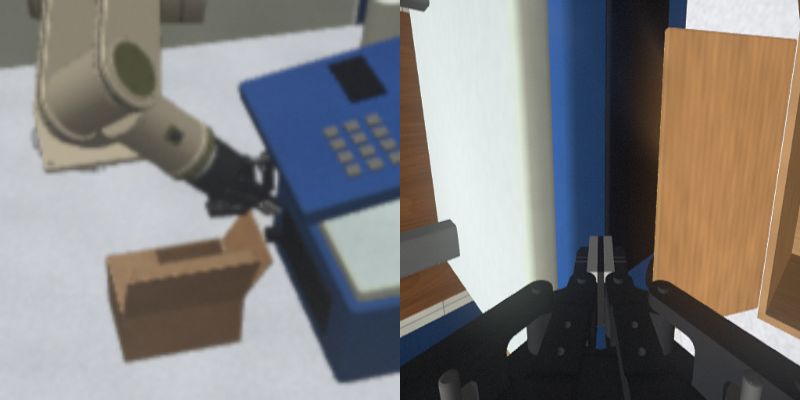

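```bash
cat > j.py <<'E'
from rig import manip
from geo import *
import geo
geo.S=.022; geo.H=.010
P,rv=flap_path(2.13,.78,1,-.035,n_a=6,n_b=5)
for p in P[2:-1]:
    hit=manip.move_linear(p,velocity=.1,threshold=20)
    print(hit,manip.current_force(),manip.current_eef_pos()-p)
    if hit: break
if not hit:
  p=manip.current_eef_pos()
  print(manip.move_linear(np.array(p)-[0,0,.012],velocity=.03,threshold=5),manip.current_force(),manip.current_eef_pos()-p)
print(manip.current_t())
cv2.imwrite("pics/s9.png",manip.capture("side"));cv2.imwrite("pics/w9.png",manip.capture("wrist"))
E
python3 j.py; python3 -c "
import cv2,numpy as np
cv2.imwrite('pics/a9.png',np.hstack([cv2.resize(cv2.imread('pics/s9.png')[100:260,200:360],(400,400)),cv2.resize(cv2.imread('pics/w9.png'),(400,400))]))"
```

```text
True [-1.2092  6.9168  9.8509] [0.0009 0.0028 0.0044]
18.1583
```

View pics/a9.png

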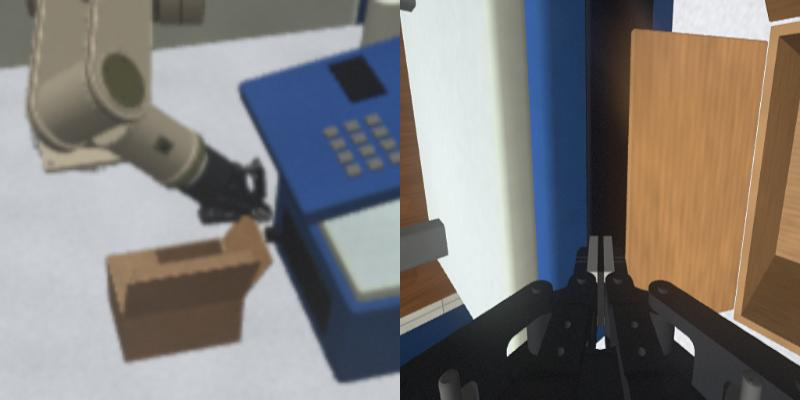

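```bash
cat > j.py <<'E'
from rig import manip
from geo import *
import geo
geo.S=.022; geo.H=.0145
P,rv=flap_path(2.13,.78,1,-.035,n_a=8,n_b=5)
print(manip.current_force())
for p in P[3:6]:
    hit=manip.move_linear(p,velocity=.08,threshold=30)
    print(hit,manip.current_force(),manip.current_eef_pos()-p)
    if hit: break
print(manip.current_t())
cv2.imwrite("pics/s9.png",manip.capture("side"));cv2.imwrite("pics/w9.png",manip.capture("wrist"))
E
python3 j.py; python3 -c "
import cv2,numpy as np
cv2.imwrite('pics/a9.png',np.hstack([cv2.resize(cv2.imread('pics/s9.png')[100:260,200:360],(400,400)),cv2.resize(cv2.imread('pics/w9.png'),(400,400))]))"
```

```text
[0.1784 5.8036 9.8996]
False [0.1069 2.9519 7.2927] [ 0.001  -0.0002  0.0016]
False [-0.625   1.1263  7.7927] [ 0.0011 -0.0005  0.0016]
False [0.6083 0.8486 1.6616] [ 0.0006 -0.0006  0.0003]
19.2333
```

View pics/a9.png

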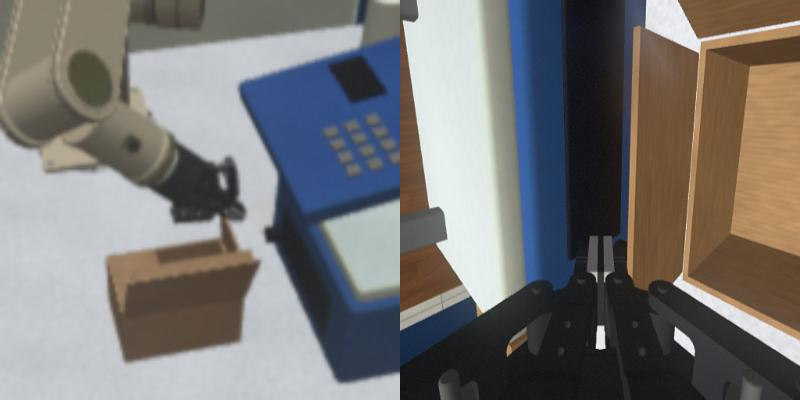

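Works: the left flap is rising (now near 1.7 rad) with small forces. Continue.

```bash
cat > k.py <<'E'
from rig import manip
from geo import *
import geo
geo.S=.022; geo.H=.0145
P,rv=flap_path(2.13,.78,1,-.035,n_a=8,n_b=5)
for p in P[6:-1]:
    hit=manip.move_linear(p,velocity=.08,threshold=25)
    print(hit,manip.current_force(),manip.current_eef_pos()-p)
    if hit: break
if not hit:
  p=np.array(manip.current_eef_pos())
  print(manip.move_linear(p-[0,0,.014],velocity=.03,threshold=5),manip.current_force(),manip.current_eef_pos()-p)
print(manip.current_t())
cv2.imwrite("pics/s9.png",manip.capture("side"));cv2.imwrite("pics/w9.png",manip.capture("wrist"))
E
python3 k.py; python3 -c "
import cv2,numpy as np
cv2.imwrite('pics/a9.png',np.hstack([cv2.resize(cv2.imread('pics/s9.png')[100:260,200:360],(400,400)),cv2.resize(cv2.imread('pics/w9.png'),(400,400))]))"
```

```text
False [ 0.4875  0.3645 -0.332 ] [-0.0001 -0.0005 -0.0004]
False [-0.1484  0.0157 -0.0149] [ 0.     -0.0005 -0.0003]
False [0.044  0.1024 1.2136] [-0.0001 -0.0004 -0.0004]
False [ 0.0036 -0.2301 -0.0309] [-0.0002 -0.0003 -0.0005]
False [-0.1187  1.2111  0.0941] [-0.0002 -0.     -0.0004]
False [ 0.114  -0.907   0.9527] [-0.0002 -0.0002 -0.0005]
False [-0.2705  0.0659  0.5577] [-0.0004 -0.0001 -0.0006]
False [-0.3453 -0.381   0.2515] [-0.0004  0.0001 -0.0007]
True [-2.5352 -2.0578  6.7371] [ 0.0009 -0.0002 -0.0056]
22.075
```

View pics/a9.png

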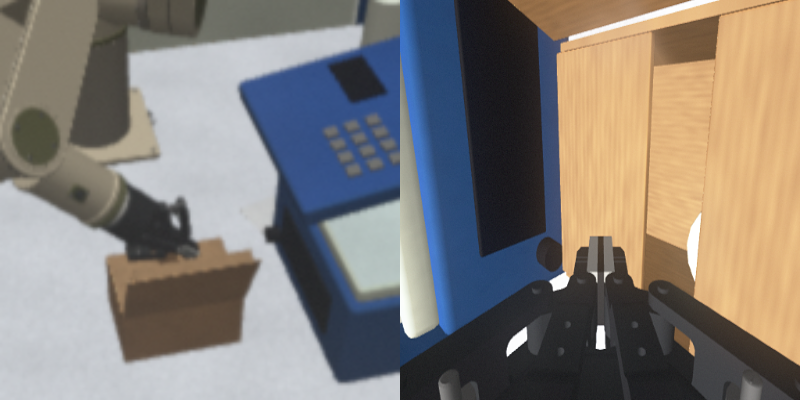

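```bash
cat >> geo.py <<'E'
def lid_path(th0,y,Hx=.013,S=.03,off=.03,n_a=4,n_b=8):
    e=lambda th:np.array([.065-.136*np.cos(th),.105+.136*np.sin(th)])
    pts=[e(th0)+[Hx+off,.06], e(th0)+[Hx+off,-S]]
    for th in np.linspace(th0,np.pi/2,n_a): pts.append(e(th)+[Hx,-S])
    for th in np.linspace(np.pi/2,0,n_b)[1:]:
        r=.106
        pts.append(np.array([.065-r*np.cos(th)+.004*np.sin(th)+Hx,.105+r*np.sin(th)+.004*np.cos(th)]))
    return [W([p[0],y,p[1]+TIP]) for p in pts]
E
cat > l.py <<'E'
from rig import manip
from geo import *
t=np.array([0,np.sin(.78),-np.cos(.78)]); 
p=np.array(manip.current_eef_pos())
manip.move_linear(p-.1*(Rz(YAW)@t),velocity=.15)
P=lid_path(1.95,-.02)
print([manip.ik(q,DOWN) is not None for q in P])
manip.movep(W([-.03,-.02,.32]),DOWN)
cv2.imwrite("pics/w10.png",manip.capture("wrist"))
manip.move_linear(P[0]+[0,0,.03],velocity=.2)
print(manip.current_t(),manip.current_force())
print(manip.move_linear(P[1],velocity=.15,threshold=6),manip.current_force())
cv2.imwrite("pics/s10.png",manip.capture("side"));cv2.imwrite("pics/t10.png",manip.capture("top"))
E
python3 l.py; python3 -c "
import cv2,numpy as np
cv2.imwrite('pics/a10.png',np.hstack([cv2.resize(cv2.imread('pics/s10.png')[100:260,200:360],(400,400)),cv2.resize(cv2.imread('pics/w10.png'),(400,400))]))"
```

```text
[True, True, True, True, True, True, True, True, True, True, True, True, True]
24.8167 [-0.8146  0.3996  0.9034]
False [-0.1823  0.0764 -0.2988]
```

View pics/a10.png

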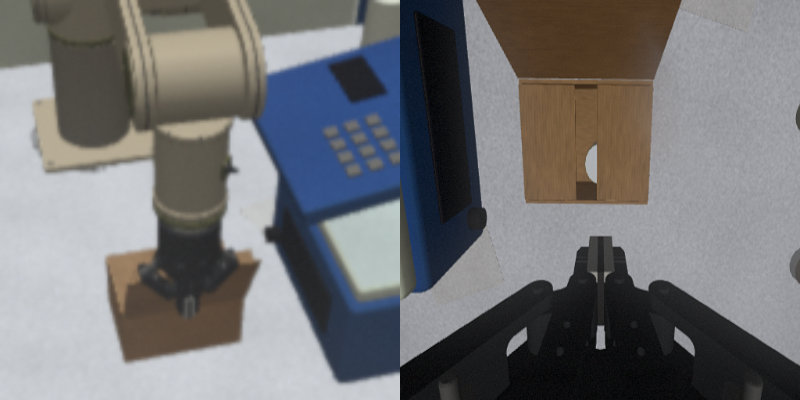

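```bash
cat > m.py <<'E'
from rig import manip
from geo import *
P=lid_path(1.95,-.02)
for p in P[2:]:
    hit=manip.move_linear(p,velocity=.1,threshold=25)
    print(hit,manip.current_force(),manip.current_eef_pos()-p)
    if hit: break
if not hit:
  p=np.array(manip.current_eef_pos())
  print(manip.move_linear(p-[0,0,.01],velocity=.03,threshold=8),manip.current_force(),manip.current_eef_pos()-p)
print(manip.current_t())
cv2.imwrite("pics/s11.png",manip.capture("side"));cv2.imwrite("pics/w11.png",manip.capture("wrist"))
E
python3 m.py; python3 -c "
import cv2,numpy as np
cv2.imwrite('pics/a11.png',np.hstack([cv2.resize(cv2.imread('pics/s11.png')[100:260,200:360],(400,400)),cv2.resize(cv2.imread('pics/w11.png'),(400,400))]))"
```

```text
False [ 0.3509  0.226  -0.421 ] [ 0.0005 -0.      0.0009]
False [-0.2501 -0.2201  0.2308] [ 0.0005 -0.      0.0004]
False [ 0.5787 -0.0156  0.295 ] [ 0.0002 -0.      0.    ]
False [ 0.0406  0.4553 -0.8197] [0.0003 0.     0.    ]
False [-0.1101  0.5883 -0.0225] [0.0003 0.     0.    ]
False [0.2133 0.701  0.3901] [ 0.0003 -0.      0.0001]
False [-0.091  -0.0255  1.3707] [ 0.0004 -0.      0.0002]
False [-0.1741  0.0314  0.2356] [ 0.0003 -0.      0.0002]
False [-0.2561 -0.4859  0.2017] [0.0002 0.     0.0002]
False [ 0.2986 -0.2657 -0.1203] [-0.0002  0.     -0.0002]
False [0.0518 0.6369 0.3115] [ 0.0003 -0.      0.0002]
True [-3.5415  0.7411  8.9587] [-0.0001 -0.     -0.0003]
30.2
```

View pics/a11.png

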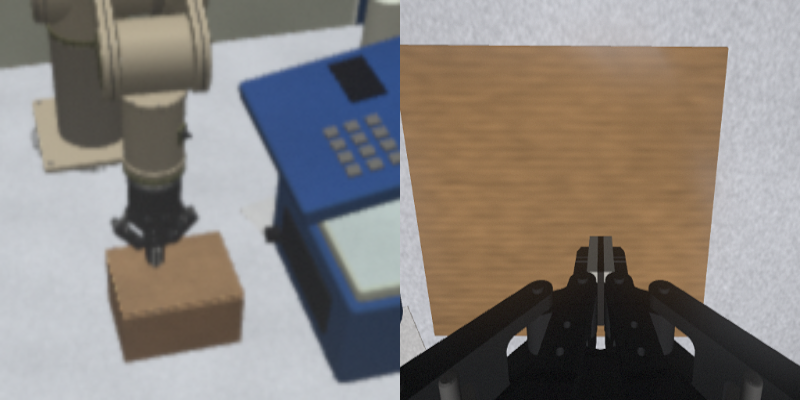

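Lid contact is at its flat height (tip at about 109 mm). Retreat and check.

```bash
cat > n.py <<'E'
from rig import manip
from geo import *
p=np.array(manip.current_eef_pos())
manip.move_linear(p+[0,0,.15],velocity=.15)
manip.movep(W([-.08,-.22,.32]),DOWN)
print(manip.current_t(),manip.current_force())
ims=[]
for n,b in (("side",(100,260,200,360)),("top",(100,260,180,340))):
    c=manip.calibration(n); im=manip.capture(n); cv2.imwrite(f"pics/{n}12.png",im)
    for q in proj(c,[W([.065-.136,sy*.09,.109]) for sy in(-1,1)]): cv2.circle(im,(int(round(q[0])),int(round(q[1]))),1,(0,0,255),-1)
    ims.append(cv2.resize(im[b[0]:b[1],b[2]:b[3]],(400,400)))
cv2.imwrite("pics/a12.png",np.hstack(ims))
cv2.imwrite("pics/a13.png",np.vstack([cv2.resize(cv2.imread("pics/top12.png"),(400,300)),cv2.resize(cv2.imread("pics/top0.png"),(400,300))]))
E
python3 n.py
```

```text
32.3167 [ 0.0126 -0.0717 -0.3385]
```

View pics/a12.png

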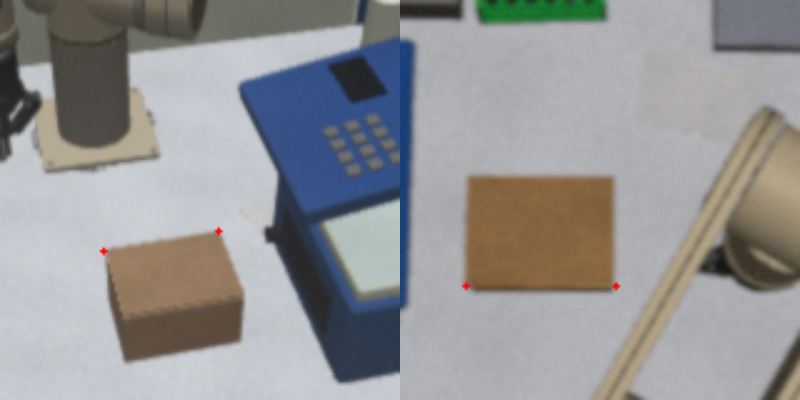

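View pics/a13.png

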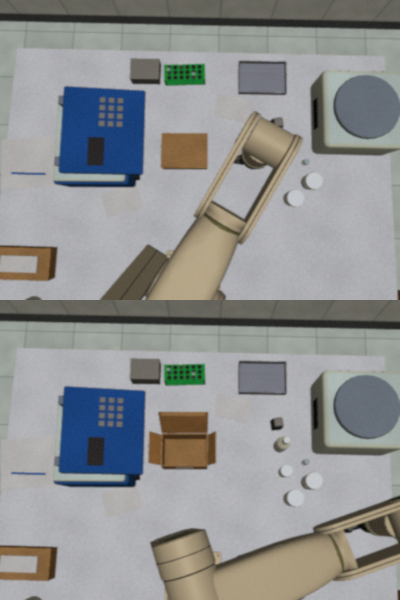

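```bash
python3 -c "
from rig import manip
manip.hold(.3); print(manip.current_dq(),manip.current_t()); manip.hand_in()"
```

```text
[-6.78361938e-03 -4.55607833e-04 -2.21860671e-03  1.35853621e-03
 -6.47122136e-05 -2.17869681e-03] 32.7167
the job is handed in; nothing more can be done
```

The jar is standing in the closed carton, and I handed the job in at about 32.7 s. `hand_in()` gives no verdict, so the results below are my own checks.

- **Jar:** I picked the smallest of the three lookalikes and set it upright on the carton floor. A wrist picture afterwards showed it where I had aimed.
- **Right flap:** I folded it down first. It stopped on contact at a height of 104 mm, which is flat.
- **Left flap:** I reached in under the control panel at about 45°. The first push stopped early, when the force on the tool (about 12 N) passed the limit I had set. Its direction pointed to the flap, not the incubator. Following the flap's arc then folded it down.
- **Lid:** I folded it last. The fingers met it at its flat height of 109 mm. In the final top and side pictures its free edge is within about a pixel of where a flat lid should be.
- **Other things on the desk:** In the last top picture the stamp and vial are where they started. The arm hid the bottle there; the last picture I viewed of it, after the jar was placed, showed it upright.
- **Incubator:** I saw no force reading that suggested it was touched.

At hand-in the robot was clear of everything and practically still.

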